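# Third hand at the case jig: hold the second cleat to its stops

### The job

A plywood panel for a shipping case lies in the assembly jig with its first cleat already screwed on along the near edge. Pick up the full-length loose cleat (not the short one), lay it flat on the panel along the far edge with its end up against the left-hand end stop, and press it against the two stop blocks with a steady push of about 12 N so that I can screw it down. Finish while still pressing it there, do not let go, and leave the short cleat, the driver, the screw tray and the tape roll where they are.

Things in the scene. Friction and masses are not known exactly. Their poses are not given: they have to be found in the camera images.
- jig: Fixed jig: dark baseboard 350 x 390 mm, 18 thick; on it, fixed, a pale plywood panel 260 (x) x 280 (y) x 9, its top at z = 27 mm. Origin: on the bench under the panel's centre. x points from the robot's side to the two stop blocks, y to the end stop (left), z up. The first cleat (40 wide, 28 high, top z = 55) is fixed along the panel's near edge, x -130 to -90.
- seat (a point): Point on the panel's top where the loose cleat's underside centre belongs: jig x = 110, y = 0, z = 27 mm. Axes as the jig's: the cleat's length must lie along y here, its far side then meets the stop blocks 20 mm on in x, its left end the end stop 140 mm on in y.
- clamp (a point): Middle of the toggle clamp that holds the panel's right edge: jig x = -40, y = -150, z = 40 mm. The clamp reaches y -190 to -105, is up to 57 mm over the bench, and its black handle lies back to x = -142. It stays as it is.
- stops: Two wooden stop blocks fixed to the jig beyond the panel's far edge (origin and axes as the jig's). Each 34 (x) x 70 (y) mm, centred at x = 147, y = -95 and y = 95; faces towards the robot at x = 130, tops at z = 52. Stiff. The gap between them is 120 mm wide and bare down to the baseboard (z = 18): a finger can stand there behind the cleat.
- end_stop: The single wooden end stop, fixed to the jig past the panel's left edge (same origin and axes as the jig): x 88 to 124, y 140 to 174, top at z = 52. Its face at y = 140 meets the cleat's end.
- cleat: The full-length loose cleat, a plain pine batten 280 (x) x 40 (y) x 28 mm high, about 0.16 kg, the longer of the two that lie on the bench. Origin: centre of its underside. x runs along its length; either end may go to the end stop. It slides on the panel with wood-like friction.
- short_cleat: A shorter pine batten of the same section, 170 (x) x 40 (y) x 28 mm, loose on the bench beside the full-length one, to be left alone. Origin: centre of its underside.
- driver: Cordless driver lying on its side, about 210 x 205 x 60 mm, to be left alone. Origin: on the bench under its motor housing.
- screw_tray: Steel tray of screws 100 x 80 x 40 mm, to be left alone. Origin: centre of its underside.
- tape_roll: Roll of brown tape, 110 mm across, 48 mm high, lying flat, to be left alone. Origin: centre of its underside.

How it is judged (in metres and radians):
On the way, in this order (a step that is already met when the one before it is completed fails the run):
1. the full-length cleat has been lifted off the bench (height (world z) of cleat above 0.035 m), for 0.1 s.
2. the cleat lies flat in its place, against the end stop and both stop blocks, and is pressed against the blocks with 6 to 20 N (x of cleat in the frame of jig between 0.1075 and 0.113 m and y of cleat in the frame of jig between -0.003 and 0.003 m and z of cleat in the frame of jig between 0.024 and 0.03 m and angle between cleat's own z axis and vertical below 0.05 rad and angle between the x axis of cleat and the y axis of jig, either way round below 0.02 rad and contact force between cleat and stops between 6 and 20 N and contact force between the fingers and cleat above 4 N and linear speed of cleat below 0.01 m/s), for 0.3 s.
At the end, for the whole second after the job is handed in: The robot still presses the full-length cleat on the two stop blocks with 6 to 20 N (over 4 N from the fingers) for the last second; it lies flat on the panel (3 mm, 0.05 rad), within 2.5 mm of the blocks, 3 mm of the end stop, parallel to the blocks within 0.02 rad, at rest (all of step 2); the arm keeps its last pose, push and grip.
It fails at once if the short cleat was moved more than 20 mm (distance of short_cleat from where it was at the start of the episode above 0.02 m).
It fails at once if the driver, the screw tray or the tape roll was moved more than 20 mm (distance of any of driver, screw_tray, tape_roll from where it was at the start of the episode above 0.02 m).
It also fails if it takes over 58 s, if anything falls off the work surface, if the arm or the gripper's body presses on something with over 40 N, if the wrist force passes 120 N, or if a joint passes its speed limit or range.

### The arm

A 7-joint arm with a two-finger parallel gripper is mounted at the origin on the work surface. World frame = base frame: x ahead of the robot, y to its left, z up, the work surface at z = 0. Lengths are in mm, angles in rad, forces in N, time in s.
With the tool pointing down it reaches from about 400 to 875 mm from the base axis. Payload 6.5 kg.
Tool frame: the origin (TCP) lies between the finger pads; the fingertips stand 25 mm ahead of it and the grasp point (between the pads) lies 6 mm ahead of it; z points along the fingers, y is the direction in which the jaws open and shut (so a half turn about z gives the same grasp; the last joint's range is limited). The gripper opens to 85 mm and grips with 20 to 120 N. Pads are 22 mm wide; open, the fingers measure 114 mm over their backs; the gripper's body (76 mm by 85 mm) begins 54 mm behind the grasp point. The pads swing forward as they close: fully open they stand 13 mm farther back than shut.
Start: joints at [1.252, 0.536, -0.004, 1.538, 0.003, 1.067, -0.071], TCP at [162.572, -629.333, 256.29] pointing down, gripper open.
Joint ranges: [-2.7, 2.7], [-0.37, 2.16], [-1.27, 1.26], [0.24, 2.4], [-1.31, 4.45], [0.19, 1.91], [-2.76, 2.76]. Speed limits (rad/s): [2.39, 2.39, 3.14, 3.14, 3.14, 3.14, 3.14].

### API

Orientations are given as a unit quaternion [x, y, z, w].
In Python, from rig import arm, read_camera, finish_job gives the robot as it stands.
- The arm moves only by the tool carry_out, never from a script. Its argument "series" is a list of rows, each an object of numbers: "gripper": the closure, from 0 (fully open) to 1 (shut); "dx", "dy", "dz": the shift along the tool's x, y, z in mm; "spin": the turn about the tool's z in degrees. A call has 1 to 12 rows; each row shifts and turns the pose as measured when the row begins, along the tool's axes as they then stand; what a row does not reach is not made up. A row lasts 1/8 s, in which the tool goes at most 62.5 mm and 10.7 degrees, less where a joint would pass 70% of its speed; a pose out of reach is approached as far as the arm can. A call is refused whole if a number of a shift passes 62.5 or a number of a turn 10.7, either way. A call with a gripper value outside its range is refused whole. The fingers move at their own pace and stop on an object; "grip_force" is the grip in N (left out, the last holds). Time passes only in rows, so rows that do not move let the fingers close. It gives the time, the measured TCP pose, the force and the opening at its end, in the units of the state.
- arm.get_state(): the state, without advancing time (a new reading comes with each control period).
- read_camera(name): name is "scene" or "top"; returns a dict with "pixels" (400x640x3 uint8, red, green, blue), "camera_matrix" (3x3 intrinsics, pixels), "R" (3x3) and "t" (3): a world point X has camera coordinates R X + t. Camera axes: x right, y down, z forward; pixel columns grow to the right and rows downward; lengths in mm; the calibration is good to about 2 mm. A picture is of the moment at which its call begins. There is no depth.
- finish_job(): hands the job in, once; it reports no verdict.
The state is a dict: "t": time; "q": joint angles; "joint_vel": joint speeds; "joint_efforts": joint torques, N m; "ee_pos": TCP position; "eef_rot": TCP orientation; "force": force on the tool from outside, world axes, zero at the start; "wrist_torque": the same for the moment, N m; "opening": opening from 0.0 (shut) to 1.0 (fully open).
Only numpy, scipy, OpenCV 4.12 (cv2) and the standard library are available. Lean on these libraries where they do the work, as an engineer would, in place of code of your own. Each camera call takes 0.05 s, during which the arm holds its last target.

## Working session

There is one attempt and no reset: what is moved stays moved. The work goes in short steps, Python scripts to look and compute and a tool call to move; the robot and the scene stay as the last step left them, time stands still between calls to the robot, and variables do not carry over. Pictures are saved under pics/ and viewed, and the job is handed in when it is done.

Besides the shell and the picture viewer there is one more tool, called after "Call:" as a command line: name --argument value ..., lists and objects as JSON in quotes. carry_out: Moves the arm, as the interface text tells. Its arguments: {"type":"object","properties":{"series":{"type":"array","items":{"type":"object","properties":{"gripper":{"type":"number"},"dx":{"type":"number"},"dy":{"type":"number"},"dz":{"type":"number"},"spin":{"type":"number"}}}},"grip_force":{"type":"number"}},"required":["series"]}

```bash
mkdir -p pics; ls; cat > h.py <<'E'
import numpy as np, cv2
from rig import arm, read_camera
def shot(n,f):
    c=read_camera(n); cv2.imwrite(f'pics/{f}.png',c['pixels'][:,:,::-1]); 
    np.savez(f'pics/{f}.npz',**{k:np.array(v) for k,v in c.items()}); return c
def ray(c,u,v,z):
    K=np.array(c['camera_matrix']);R=np.array(c['R']);t=np.array(c['t'])
    d=R.T@np.linalg.solve(K,[u,v,1.]); o=-R.T@t
    return o+d*(z-o[2])/d[2]
def proj(c,X):
    p=np.array(c['R'])@np.array(X)+np.array(c['t']).ravel(); q=np.array(c['camera_matrix'])@p; return q[:2]/q[2]
E
python3 - <<'E'
from h import *
s=arm.get_state(); print(s)
for n in('scene','top'):
    c=shot(n,n+'0'); print(n,c['camera_matrix'],c['R'],c['t'])
E
```

```text
pics
{'t': 0.0, 'q': array([ 1.25180026,  0.53719228, -0.00445565,  1.53885115,  0.00258096,
        1.06730133, -0.07121072]), 'joint_vel': array([-1.80446549e-03,  5.46161929e-05, -2.45715584e-04, -1.88792618e-03,
        8.75496920e-04, -1.17187701e-03,  7.50164668e-04]), 'joint_efforts': array([-7.23690300e-05, -5.83411753e+01,  1.04851037e+00, -2.59102857e+01,
        1.22175948e-02,  9.68278851e-03,  4.47309517e-06]), 'ee_pos': array([ 162.42795557, -628.77714718,  255.40453265]), 'eef_rot': array([ 9.92017822e-01,  1.26094722e-01, -1.60871439e-04, -8.58273485e-04]), 'force': array([-0.12673434,  0.14298884, -0.81566388]), 'wrist_torque': array([-0.02404674, -0.0728671 , -0.00813174]), 'opening': 1.0003568418617672}
scene [[381.4619637    0.         322.55480714]
 [  0.         381.4619637  197.67600324]
 [  0.           0.           1.        ]] [[-0.71462057  0.69949241 -0.00527247]
 [ 0.56317679  0.57085341 -0.59745985]
 [-0.41490883 -0.42992644 -0.80188149]] [ 344.86274859 -301.81456667 1516.22857097]
top [[373.35710632   0.         322.95730951]
 [  0.         373.35710632 206.41030863]
 [  0.           0.           1.        ]] [[-0.01905777 -0.99963048 -0.0193833 ]
 [-0.98833801  0.02176487 -0.15071254]
 [ 0.15107872  0.016285   -0.98838759]] [  85.0556373   533.25311467 1257.29660818]
```

View pics/top0.png

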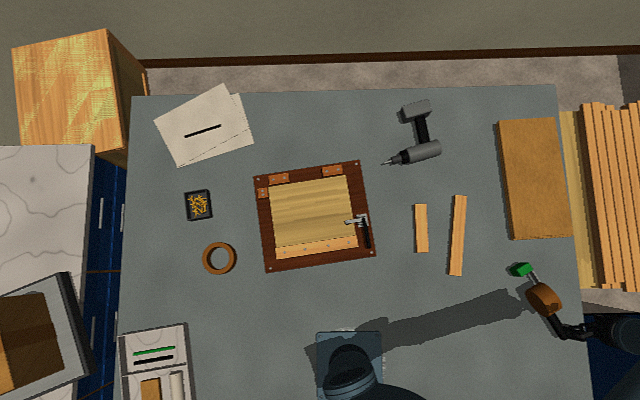

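View pics/scene0.png

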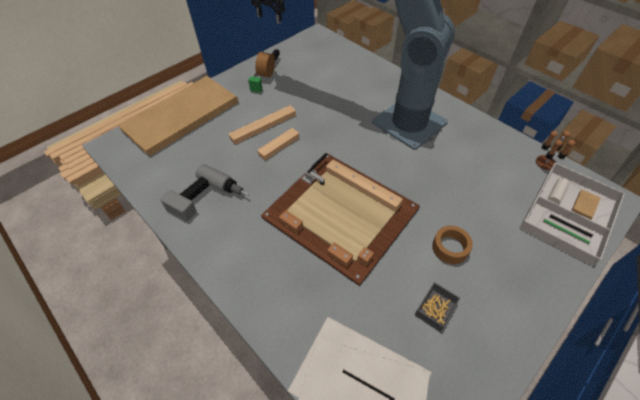

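```bash
python3 - <<'E'
import cv2
a=cv2.imread('pics/top0.png')
cv2.imwrite('pics/jigz.png',cv2.resize(a[150:282,240:390],None,fx=4.5,fy=4.5,interpolation=cv2.INTER_CUBIC))
cv2.imwrite('pics/clz.png',cv2.resize(a[185:285,400:480],None,fx=6,fy=6,interpolation=cv2.INTER_CUBIC))
b=cv2.imread('pics/scene0.png')
cv2.imwrite('pics/sz.png',cv2.resize(b[95:285,220:425],None,fx=3.15,fy=3.15,interpolation=cv2.INTER_CUBIC))
E
```

```text
(no output)
```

View pics/jigz.png

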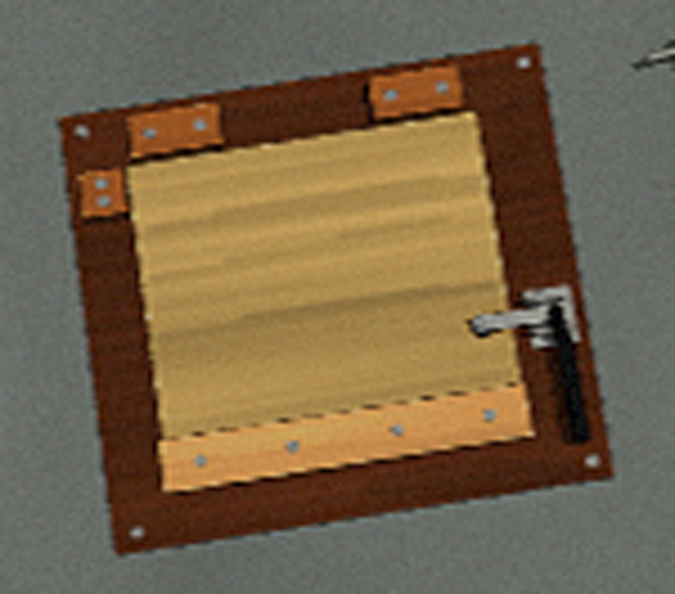

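View pics/clz.png

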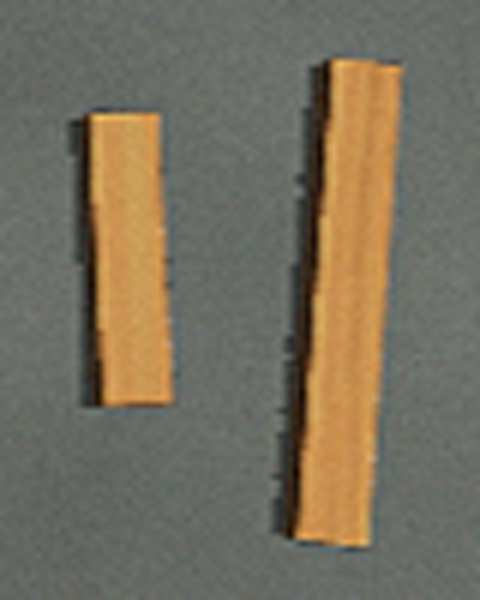

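View pics/sz.png

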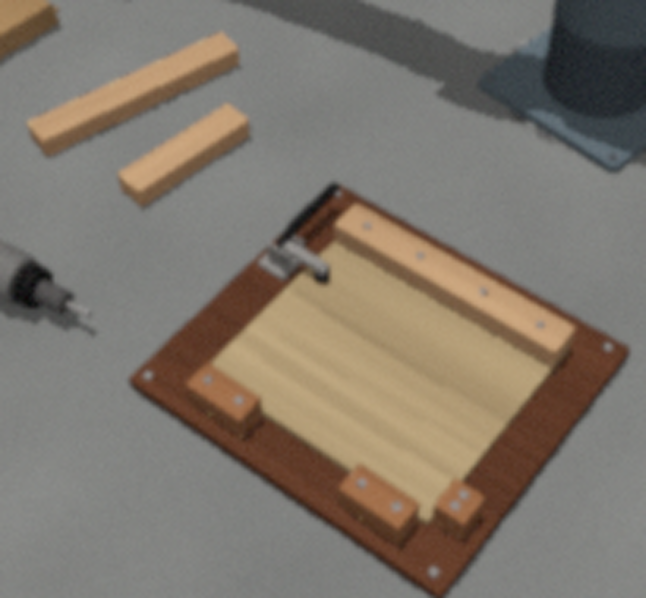

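```bash
cat > fit.py <<'E'
from h import *
from scipy.optimize import least_squares
T=dict(np.load('pics/top0.npz'));S=dict(np.load('pics/scene0.npz'))
def un(p,o,f): return [(p[0]+.5)/f-.5+o[0],(p[1]+.5)/f-.5+o[1]]
def fit(obs,x0):
    def pose(x,X): c,s=np.cos(x[2]),np.sin(x[2]); return [x[0]+c*X[0]-s*X[1],x[1]+s*X[0]+c*X[1],X[2]]
    f=lambda x:np.concatenate([proj(c,pose(x,X))-p for c,p,X in obs])
    r=least_squares(f,x0,x_scale=[1,1,.01],loss='soft_l1'); return r.x,f(r.x).reshape(-1,2)
jt=[((58,118),(175,195,18)),((538,43),(175,-195,18)),((612,477),(-175,-195,18)),((118,553),(-175,195,18)),
((128,168),(130,140,27)),((475,112),(130,-140,27)),((163,492),(-130,140,55)),((534,436),(-130,-140,55)),
((128,116),(164,130,52)),((218,104),(164,60,52)),((368,78),(164,-60,52)),((459,67),(164,-130,52)),((79,176),(124,174,52)),((83,217),(88,174,52))]
js=[((630,350),(-175,195,18)),((131,381),(175,-195,18)),((442,597),(175,195,18)),((338,184),(-175,-195,18)),
((574,323),(-130,140,55)),((344,206),(-130,-140,55)),((336,227),(-90,-140,55)),((556,352),(-90,140,55))]
J1=[(T,un(p,(240,150),4.5),X) for p,X in jt]; J2=[(S,un(p,(220,95),3.15),X) for p,X in js]
ct=[((331,60),(140,20)),((403,67),(140,-20)),((369,547),(-140,-20)),((296,540),(-140,20))]
cs=[((223,34),(-140,20)),((28,126),(140,20)),((43,143),(140,-20)),((239,54),(-140,-20))]
C1=[(T,un(p,(400,185),6),(*X,28)) for p,X in ct]
# scene: long cleat
C2=[(S,un(p,(220,95),3.15),(*X,28)) for p,X in cs]
def rep(n,o,x0):
    x,r=fit(o,x0); print(n,x.round(3),np.degrees(x[2]).round(2)); print(r.round(1).tolist())
if __name__=='__main__':
    rep('jT',J1,[560,0,.1]);rep('jS',J2,[560,0,.1]);rep('j',J1+J2,[560,0,.1])
    rep('cT',C1,[500,-380,0]);rep('cS',C2,[500,-380,0])
    rep('c',C1+C2,[500,-380,0])
    st=[((90,113),(85,20)),((160,113),(85,-20)),((173,404),(-85,-20)),((101,405),(-85,20))]
    rep('short',[(T,un(p,(400,185),6),(*X,28)) for p,X in st],[500,-280,0])
    for p in [(385,162),(440,150),(400,105)]: print(ray(T,*p,30).round(0))
E
python3 fit.py
```

```text
jT [5.03888e+02 1.12533e+02 1.36000e-01] 7.8
[[-1.0, 1.3], [-0.6, 1.1], [0.0, 1.5], [-1.6, 2.3], [-0.2, -0.6], [0.4, -0.4], [0.8, 0.2], [0.3, -0.3], [0.2, -0.4], [-0.1, -0.8], [0.4, -0.3], [-0.1, -1.0], [0.1, -0.7], [0.5, 0.2]]
jS [5.09159e+02 1.16557e+02 1.38000e-01] 7.92
[[1.6, -0.6], [-0.4, -0.3], [1.1, 0.3], [-0.3, -0.7], [-0.4, 1.8], [2.6, -0.5], [-1.9, -0.3], [-1.2, 0.7]]
j [5.05473e+02 1.13424e+02 1.35000e-01] 7.75
[[-1.2, 0.8], [-0.8, 0.7], [-0.3, 1.1], [-1.9, 1.8], [-0.4, -1.1], [0.2, -0.8], [0.5, -0.3], [-0.0, -0.7], [-0.1, -0.8], [-0.3, -1.3], [0.2, -0.8], [-0.3, -1.4], [-0.1, -1.2], [0.3, -0.3], [1.6, -1.6], [-0.1, -1.7], [0.9, -1.2], [0.1, -1.7], [-0.4, 0.7], [2.9, -1.6], [-1.6, -1.4], [-1.2, -0.4]]
cT [ 4.28595e+02 -3.89396e+02 -1.44000e-01] -8.24
[[0.3, -0.4], [-0.2, -0.2], [-0.2, 0.4], [0.1, 0.1]]
cS [ 4.32049e+02 -3.81307e+02 -3.40000e-01] -19.5
[[7.9, 9.4], [1.0, 1.6], [-6.8, -10.5], [-1.1, -3.0]]
c [ 4.28586e+02 -3.89424e+02 -1.45000e-01] -8.32
[[0.3, -0.4], [-0.2, -0.2], [-0.2, 0.4], [0.1, 0.1], [4.8, 3.8], [4.2, 4.1], [-5.5, -7.3], [-5.8, -7.9]]
short [ 4.55592e+02 -2.65506e+02 -1.80000e-02] -1.02
[[0.1, -0.1], [-0.1, -0.2], [-0.1, 0.2], [0.1, 0.1]]
[ 692. -150.   30.]
[ 731. -347.   30.]
[ 904. -214.   30.]
```

```bash
python3 - <<'E'
from fit import *
rep('jT nobase',J1[4:],[560,0,.1])
J2b=J2[4:]
rep('jS nobase',J2b,[560,0,.1]); rep('both',J1[4:]+J2b,[560,0,.1])
C2=[(S,un(p,(220,95),3.15),(X[0],-X[1],28)) for p,X in cs]
rep('cS',C2,[500,-380,0]); rep('c',C1+C2,[500,-380,0])
E
```

```text
jT nobase [5.02295e+02 1.13654e+02 1.32000e-01] 7.59
[[-0.4, -0.4], [0.3, 0.1], [0.3, 0.6], [-0.2, 0.4], [-0.0, -0.1], [-0.3, -0.4], [0.3, 0.1], [-0.2, -0.4], [-0.1, -0.4], [0.3, 0.5]]
jS nobase [5.07288e+02 1.19523e+02 1.72000e-01] 9.86
[[0.2, 0.4], [1.8, -0.1], [-2.4, 0.3], [-0.2, -0.6]]
both [5.02827e+02 1.13980e+02 1.34000e-01] 7.65
[[-0.5, -0.4], [0.2, -0.0], [0.3, 0.5], [-0.2, 0.2], [-0.1, -0.2], [-0.4, -0.6], [0.1, -0.0], [-0.4, -0.6], [-0.2, -0.5], [0.2, 0.4], [0.3, 0.4], [3.6, -1.9], [-0.9, -1.8], [-0.6, -0.7]]
cS [ 4.33322e+02 -3.79942e+02 -1.49000e-01] -8.55
[[0.1, 0.2], [-0.4, -0.2], [-0.1, 0.5], [0.5, -0.8]]
c [ 4.29026e+02 -3.87299e+02 -1.43000e-01] -8.19
[[-0.4, -0.5], [-0.9, -0.3], [-0.8, 0.3], [-0.4, 0.0], [-0.5, -1.2], [-0.5, -1.6], [-0.2, -0.9], [-0.1, -2.3]]
```

```bash
cat > go.py <<'E'
import sys
from h import *
from scipy.spatial.transform import Rotation as Ro
def go(x,y,z,yawy=None):
    s=arm.get_state(); R=Ro.from_quat(s['eef_rot']).as_matrix(); p=s['ee_pos']
    ya=np.degrees(np.arctan2(R[1,1],R[0,1]))
    print('t',round(s['t'],2),'p',p.round(1),'yawY',ya.round(2),'tz',R[:,2].round(3),'F',s['force'].round(1),'M',s['wrist_torque'].round(2),'op',round(s['opening'],3),'q',s['q'].round(2))
    print('shift tool',(R.T@(np.array([x,y,z])-p)).round(1),'spin',None if yawy is None else round(-((yawy-ya+180)%360-180),1))
if __name__=='__main__': go(*map(float,sys.argv[1:]))
E
python3 go.py 430 -387 200 -98.2
```

```text
t 0.1 p [ 162.4 -628.8  255.5] yawY -75.51 tz [-0.001  0.002 -1.   ] F [-0.9 -0.6 -0.2] M [ 0.04  0.   -0.03] op 0.997 q [ 1.25  0.54 -0.    1.54  0.    1.07 -0.07]
shift tool [ 319.6 -167.1   55.7] spin 22.7
```

Call:
carry_out --series '[{"dx": 20,"dy": -10,"gripper": 0},{"dx": 40,"dy": -21},{"dx": 40,"dy": -21},{"dx": 40,"dy": -21},{"dx": 40,"dy": -21},{"dx": 40,"dy": -21},{"dx": 40,"dy": -21},{"dx": 40,"dy": -21},{"dx": 20,"dy": -10},{"spin": 7.5},{"spin": 7.5},{"spin": 7.5}]' --grip_force 60

```text
$.series[0]: bad value
```

```bash
python3 go.py 430 -387 120 -98.2
```

```text
t 0.1 p [ 162.4 -628.8  255.5] yawY -75.51 tz [-0.001  0.002 -1.   ] F [-0.9 -0.6 -0.2] M [ 0.04  0.   -0.03] op 0.997 q [ 1.25  0.54 -0.    1.54  0.    1.07 -0.07]
shift tool [ 319.6 -167.   135.7] spin 22.7
```

Call:
carry_out --series '[{"dx": 20,"dy": -10,"dz": 0,"spin": 0,"gripper": 0},{"dx": 40,"dy": -21,"dz": 0,"spin": 0,"gripper": 0},{"dx": 40,"dy": -21,"dz": 0,"spin": 0,"gripper": 0},{"dx": 40,"dy": -21,"dz": 0,"spin": 0,"gripper": 0},{"dx": 40,"dy": -21,"dz": 0,"spin": 0,"gripper": 0},{"dx": 40,"dy": -21,"dz": 0,"spin": 0,"gripper": 0},{"dx": 40,"dy": -21,"dz": 0,"spin": 0,"gripper": 0},{"dx": 40,"dy": -21,"dz": 0,"spin": 0,"gripper": 0},{"dx": 20,"dy": -10,"dz": 0,"spin": 0,"gripper": 0},{"dx": 0,"dy": 0,"dz": 0,"spin": 7.5,"gripper": 0},{"dx": 0,"dy": 0,"dz": 0,"spin": 7.5,"gripper": 0},{"dx": 0,"dy": 0,"dz": 0,"spin": 7.5,"gripper": 0}]' --grip_force 60

```text
t: 1.6
ee_pos: [448.8, -356.8, 253.7]
eef_rot: [0.998, -0.067, 0.0, -0.007]
force: [-0.3, -0.1, 1.0]
opening: 1.004
```

```bash
python3 go.py 430 -387 120 -98.2
```

```text
t 1.6 p [ 448.8 -356.8  253.7] yawY -97.63 tz [ 0.001  0.013 -1.   ] F [-0.3 -0.1  1. ] M [0.02 0.03 0.01] op 1.004 q [ 0.63  0.41 -0.04  1.74  0.01  0.99 -1.11]
shift tool [-14.5  34.2 133.3] spin 0.6
```

Call:
carry_out --series '[{"dx": -14,"dy": 34,"dz": 0,"spin": 0.6,"gripper": 0},{"dx": 0,"dy": 0,"dz": 40,"spin": 0,"gripper": 0},{"dx": 0,"dy": 0,"dz": 40,"spin": 0,"gripper": 0},{"dx": 0,"dy": 0,"dz": 30,"spin": 0,"gripper": 0},{"dx": 0,"dy": 0,"dz": 0,"spin": 0,"gripper": 0}]'

```text
t: 2.22
ee_pos: [434.5, -378.5, 141.1]
eef_rot: [0.998, -0.068, 0.001, -0.008]
force: [0.6, -0.2, 0.2]
opening: 1.001
```

```bash
python3 go.py 430 -387 32 -98.2; python3 - <<'E'
from h import *
shot('top','t1');shot('scene','s1')
a=cv2.imread('pics/t1.png');b=cv2.imread('pics/s1.png')
cv2.imwrite('pics/m1.png',cv2.resize(np.hstack([a[170:300,390:500],b[60:190,190:330]]),None,fx=3,fy=3,interpolation=cv2.INTER_CUBIC))
E
```

```text
t 2.23 p [ 434.5 -378.5  141.1] yawY -97.84 tz [ 0.003  0.016 -1.   ] F [ 0.6 -0.2  0.2] M [-0.02 -0.    0.01] op 1.001 q [ 0.67  0.56 -0.03  1.82  0.    0.77 -1.07]
shift tool [ -3.4  10.8 108.9] spin 0.4
```

View pics/m1.png

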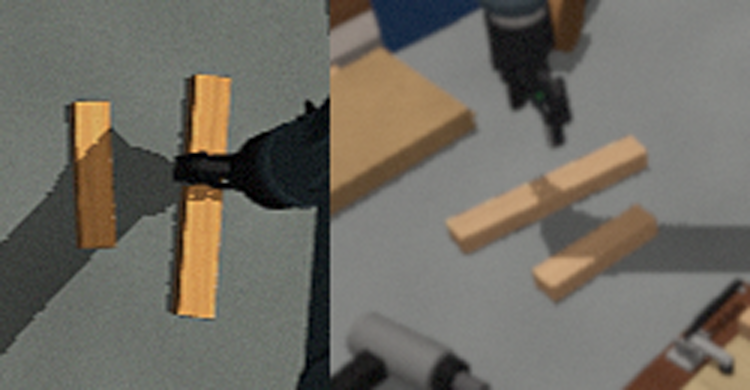

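Call:
carry_out --series '[{"dx": -3,"dy": 9,"dz": 0,"spin": 0,"gripper": 0},{"dx": 0,"dy": 0,"dz": 20,"spin": 0,"gripper": 0},{"dx": 0,"dy": 0,"dz": 25,"spin": 0,"gripper": 0},{"dx": 0,"dy": 0,"dz": 25,"spin": 0,"gripper": 0},{"dx": 0,"dy": 0,"dz": 15,"spin": 0,"gripper": 0},{"dx": 0,"dy": 0,"dz": 0,"spin": 0,"gripper": 0}]'

```text
t: 3.08
ee_pos: [436.3, -395.6, 65.3]
eef_rot: [0.998, -0.07, 0.009, -0.001]
force: [-0.7, -0.8, -0.4]
opening: 0.994
```

```bash
python3 go.py 430 -387 32 -98.2; python3 - <<'E'
from h import *
shot('top','t2');shot('scene','s2')
a=cv2.imread('pics/t2.png');b=cv2.imread('pics/s2.png')
cv2.imwrite('pics/m2.png',cv2.resize(np.hstack([a[170:300,390:500],b[60:190,190:330]]),None,fx=3,fy=3,interpolation=cv2.INTER_CUBIC))
E
```

```text
t 3.08 p [ 436.3 -395.6   65.3] yawY -98.01 tz [ 0.019  0.001 -1.   ] F [-0.7 -0.8 -0.4] M [ 0.01 -0.   -0.01] op 0.994 q [ 0.69  0.69 -0.03  1.82  0.01  0.61 -1.05]
shift tool [-8.  -7.5 33.2] spin 0.2
```

View pics/m2.png

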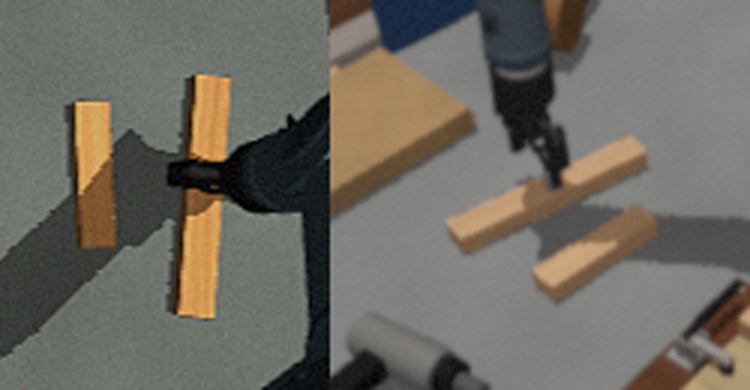

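Call:
carry_out --series '[{"dx": -4,"dy": -4,"dz": 0,"spin": 0,"gripper": 0},{"dx": 0,"dy": 0,"dz": 8,"spin": 0,"gripper": 0},{"dx": 0,"dy": 0,"dz": 8,"spin": 0,"gripper": 0},{"dx": 0,"dy": 0,"dz": 0,"spin": 0,"gripper": 0},{"dx": 0,"dy": 0,"dz": 0,"spin": 0,"gripper": 0}]'

```text
t: 3.8
ee_pos: [434.6, -391.9, 51.0]
eef_rot: [0.997, -0.07, 0.011, 0.0]
force: [-1.2, -0.5, 0.3]
opening: 1.003
```

```bash
python3 go.py 430 -387 32 -98.2
```

```text
t 3.8 p [ 434.6 -391.9   51. ] yawY -98.0 tz [ 0.023 -0.002 -1.   ] F [-1.2 -0.5  0.3] M [-0.01  0.02 -0.02] op 1.003 q [ 0.68  0.71 -0.03  1.84  0.01  0.58 -1.06]
shift tool [-5.7 -4.1 18.9] spin 0.2
```

Call:
carry_out --series '[{"dx": 0,"dy": 0,"dz": 0,"spin": 0,"gripper": 0},{"dx": 0,"dy": 0,"dz": 0,"spin": 0,"gripper": 0},{"dx": 0,"dy": 0,"dz": 0,"spin": 0,"gripper": 0},{"dx": 0,"dy": 0,"dz": 0,"spin": 0,"gripper": 0}]'

```text
t: 4.3
ee_pos: [434.9, -392.1, 51.3]
eef_rot: [0.997, -0.07, 0.012, 0.0]
force: [-0.2, -0.6, -0.6]
opening: 1.001
```

```bash
python3 go.py 430 -387 32 -98.2
```

```text
t 4.3 p [ 434.9 -392.1   51.3] yawY -98.0 tz [ 0.023 -0.002 -1.   ] F [-0.2 -0.6 -0.6] M [-0.05  0.   -0.02] op 1.001 q [ 0.69  0.71 -0.03  1.84  0.01  0.58 -1.06]
shift tool [-6.  -4.4 19.2] spin 0.2
```

Call:
carry_out --series '[{"dx": -5,"dy": -4,"dz": 18,"spin": 0,"gripper": 0},{"dx": 0,"dy": 0,"dz": 0,"spin": 0,"gripper": 0}]'

```text
t: 4.55
ee_pos: [431.1, -387.6, 33.2]
eef_rot: [0.997, -0.07, 0.012, 0.001]
force: [-0.7, 0.5, 0.9]
opening: 0.998
```

```bash
python3 go.py 430 -387 32 -98.2
```

```text
t 4.55 p [ 431.1 -387.6   33.2] yawY -98.0 tz [ 0.024 -0.003 -1.   ] F [-0.7  0.5  0.9] M [0.01 0.06 0.01] op 0.998 q [ 0.68  0.73 -0.03  1.85  0.01  0.53 -1.06]
shift tool [-1.2 -0.5  1.2] spin 0.2
```

Call:
carry_out --series '[{"dx": 0,"dy": 0,"dz": 3,"spin": 0,"gripper": 0},{"dx": 0,"dy": 0,"dz": 0,"spin": 0,"gripper": 0.3},{"dx": 0,"dy": 0,"dz": 0,"spin": 0,"gripper": 1},{"dx": 0,"dy": 0,"dz": 0,"spin": 0,"gripper": 1},{"dx": 0,"dy": 0,"dz": 0,"spin": 0,"gripper": 1},{"dx": 0,"dy": 0,"dz": 0,"spin": 0,"gripper": 1},{"dx": 0,"dy": 0,"dz": 0,"spin": 0,"gripper": 1},{"dx": 0,"dy": 0,"dz": 0,"spin": 0,"gripper": 1}]' --grip_force 60

```text
t: 5.55
ee_pos: [432.3, -388.9, 31.9]
eef_rot: [0.997, -0.07, 0.013, 0.001]
force: [-0.1, -0.2, 1.3]
opening: 0.452
```

```bash
python3 go.py 430 -387 160 -98.2
```

```text
t 5.55 p [ 432.3 -388.9   31.9] yawY -98.03 tz [ 0.026 -0.005 -1.   ] F [-0.1 -0.2  1.3] M [ 0.02  0.06 -0.02] op 0.452 q [ 0.68  0.74 -0.03  1.85  0.01  0.53 -1.06]
shift tool [   0.8   -1.5 -128.1] spin 0.2
```

Call:
carry_out --series '[{"dx": 0,"dy": 0,"dz": -20,"spin": 0,"gripper": 1},{"dx": 0,"dy": 0,"dz": 0,"spin": 0,"gripper": 1},{"dx": 0,"dy": 0,"dz": -40,"spin": 0,"gripper": 1},{"dx": 0,"dy": 0,"dz": 0,"spin": 0,"gripper": 1},{"dx": 0,"dy": 0,"dz": -40,"spin": 0,"gripper": 1},{"dx": 0,"dy": 0,"dz": 0,"spin": 0,"gripper": 1},{"dx": 0,"dy": 0,"dz": -40,"spin": 0,"gripper": 1},{"dx": 0,"dy": 0,"dz": 0,"spin": 0,"gripper": 1}]'

```text
t: 6.55
ee_pos: [426.9, -386.6, 173.1]
eef_rot: [0.998, -0.07, 0.011, -0.0]
force: [0.5, 0.0, -2.3]
opening: 0.456
```

```bash
python3 go.py 594 125 170 7.6;  python3 - <<'E'
from h import *
shot('top','t3');shot('scene','s3')
a=cv2.imread('pics/t3.png');b=cv2.imread('pics/s3.png')
cv2.imwrite('pics/m3.png',cv2.resize(np.hstack([a[170:300,390:500],b[60:190,190:330]]),None,fx=3,fy=3,interpolation=cv2.INTER_CUBIC))
E
```

```text
t 6.55 p [ 426.9 -386.6  173.1] yawY -98.0 tz [ 0.022 -0.001 -1.   ] F [ 0.5  0.  -2.3] M [-0.03  0.02 -0.02] op 0.456 q [ 0.69  0.51 -0.03  1.82  0.    0.8  -1.05]
shift tool [  94.1 -529.9    6.1] spin -105.6
```

View pics/m3.png

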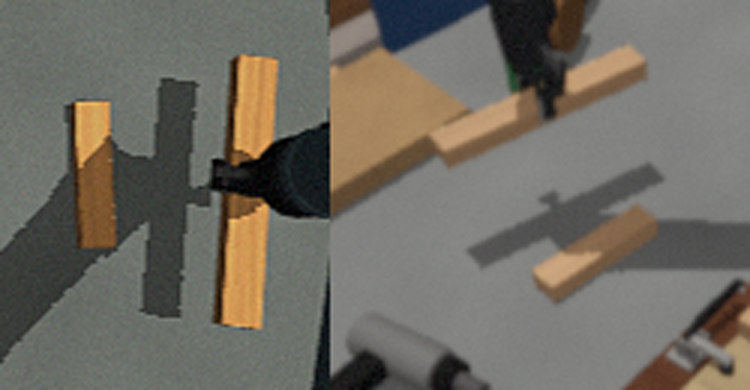

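Call:
carry_out --series '[{"dx": 0,"dy": 0,"dz": 0,"spin": -9,"gripper": 1},{"dx": 0,"dy": 0,"dz": 0,"spin": 0,"gripper": 1},{"dx": 0,"dy": 0,"dz": 0,"spin": -9,"gripper": 1},{"dx": 0,"dy": 0,"dz": 0,"spin": 0,"gripper": 1},{"dx": 0,"dy": 0,"dz": 0,"spin": -9,"gripper": 1},{"dx": 0,"dy": 0,"dz": 0,"spin": 0,"gripper": 1},{"dx": 0,"dy": 0,"dz": 0,"spin": -9,"gripper": 1},{"dx": 0,"dy": 0,"dz": 0,"spin": 0,"gripper": 1},{"dx": 0,"dy": 0,"dz": 0,"spin": -9,"gripper": 1},{"dx": 0,"dy": 0,"dz": 0,"spin": 0,"gripper": 1},{"dx": 0,"dy": 0,"dz": 0,"spin": -9,"gripper": 1},{"dx": 0,"dy": 0,"dz": 0,"spin": 0,"gripper": 1}]'

```text
t: 8.15
ee_pos: [421.0, -380.4, 161.1]
eef_rot: [0.928, 0.372, 0.005, -0.005]
force: [0.3, -0.8, -0.9]
opening: 0.455
```

```bash
python3 go.py 594 125 170 7.6
```

```text
t 8.15 p [ 421.  -380.4  161.1] yawY -46.26 tz [ 0.006  0.014 -1.   ] F [ 0.3 -0.8 -0.9] M [-0.03 -0.01 -0.03] op 0.455 q [ 0.85  0.53 -0.25  1.82  0.16  0.81 -0.28]
shift tool [ 474.5 -245.6   -0.8] spin -53.9
```

Call:
carry_out --series '[{"dx": 22,"dy": -11,"dz": -3,"spin": 0,"gripper": 1},{"dx": 43,"dy": -22,"dz": 0,"spin": -4,"gripper": 1},{"dx": 0,"dy": 0,"dz": 0,"spin": 0,"gripper": 1},{"dx": 43,"dy": -22,"dz": 0,"spin": -5,"gripper": 1},{"dx": 0,"dy": 0,"dz": 0,"spin": 0,"gripper": 1},{"dx": 43,"dy": -22,"dz": 0,"spin": -5,"gripper": 1},{"dx": 0,"dy": 0,"dz": 0,"spin": 0,"gripper": 1},{"dx": 43,"dy": -22,"dz": 0,"spin": -5,"gripper": 1},{"dx": 0,"dy": 0,"dz": 0,"spin": 0,"gripper": 1}]'

```text
t: 9.28
ee_pos: [478.0, -170.9, 167.9]
eef_rot: [0.868, 0.496, 0.007, -0.003]
force: [0.0, -1.0, -1.1]
opening: 0.453
```

```bash
python3 go.py 594 125 170 7.6
```

```text
t 9.28 p [ 478.  -170.9  167.9] yawY -30.56 tz [ 0.009  0.011 -1.   ] F [ 0.  -1.  -1.1] M [-0.07  0.03 -0.03] op 0.453 q [ 0.56  0.45 -0.37  1.97  0.21  0.76 -0.46]
shift tool [313.8 -50.5   2.2] spin -38.2
```

Call:
carry_out --series '[{"dx": 43,"dy": -8,"dz": 0,"spin": -5,"gripper": 1},{"dx": 0,"dy": 0,"dz": 0,"spin": 0,"gripper": 1},{"dx": 43,"dy": -5,"dz": 0,"spin": -6,"gripper": 1},{"dx": 0,"dy": 0,"dz": 0,"spin": 0,"gripper": 1},{"dx": 43,"dy": 0,"dz": 0,"spin": -6,"gripper": 1},{"dx": 0,"dy": 0,"dz": 0,"spin": 0,"gripper": 1},{"dx": 43,"dy": 4,"dz": 0,"spin": -6,"gripper": 1},{"dx": 0,"dy": 0,"dz": 0,"spin": 0,"gripper": 1},{"dx": 43,"dy": 8,"dz": 0,"spin": -6,"gripper": 1},{"dx": 0,"dy": 0,"dz": 0,"spin": 0,"gripper": 1}]'

```text
t: 10.52
ee_pos: [554.5, 13.5, 168.4]
eef_rot: [0.734, 0.679, 0.001, 0.003]
force: [-0.1, 0.1, -1.5]
opening: 0.451
```

```bash
python3 go.py 594 125 170 7.6
```

```text
t 10.53 p [554.5  13.5 168.4] yawY -4.47 tz [ 0.006 -0.002 -1.   ] F [-0.1  0.1 -1.5] M [-0.02  0.05 -0.01] op 0.451 q [ 0.26  0.53 -0.48  1.85  0.33  0.83 -0.46]
shift tool [114.3  30.7  -1.6] spin -12.1
```

Call:
carry_out --series '[{"dx": 40,"dy": 12,"dz": 0,"spin": -6,"gripper": 1},{"dx": 0,"dy": 0,"dz": 0,"spin": 0,"gripper": 1},{"dx": 40,"dy": 20,"dz": 0,"spin": -6,"gripper": 1},{"dx": 0,"dy": 0,"dz": 0,"spin": 0,"gripper": 1},{"dx": 20,"dy": 10,"dz": 20,"spin": 0,"gripper": 1},{"dx": 0,"dy": 0,"dz": 0,"spin": 0,"gripper": 1},{"dx": 0,"dy": 0,"dz": 20,"spin": 0,"gripper": 1},{"dx": 0,"dy": 0,"dz": 0,"spin": 0,"gripper": 1}]'

```text
t: 11.52
ee_pos: [597.1, 90.5, 123.3]
eef_rot: [0.673, 0.74, -0.007, 0.006]
force: [0.5, -0.8, -2.2]
opening: 0.458
```

```bash
python3 go.py 605 120 100 7.6;python3 - <<'E'
from h import *
shot('top','t4');shot('scene','s4')
a=cv2.imread('pics/t4.png');b=cv2.imread('pics/s4.png')
cv2.imwrite('pics/m4a.png',cv2.resize(a[140:280,240:390],None,fx=4,fy=4,interpolation=cv2.INTER_CUBIC))
cv2.imwrite('pics/m4b.png',cv2.resize(b[125:285,250:425],None,fx=3.5,fy=3.5,interpolation=cv2.INTER_CUBIC))
E
```

```text
t 11.53 p [597.1  90.5 123.3] yawY 5.41 tz [-0.001 -0.019 -1.   ] F [ 0.5 -0.8 -2.2] M [ 0.02  0.05 -0.07] op 0.458 q [ 0.11  0.68 -0.48  1.73  0.42  0.84 -0.48]
shift tool [29.1 10.7 22.8] spin -2.2
```

View pics/m4a.png

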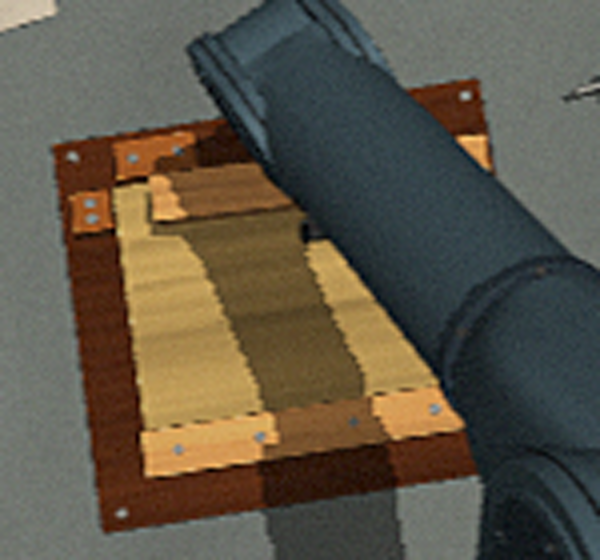

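View pics/m4b.png

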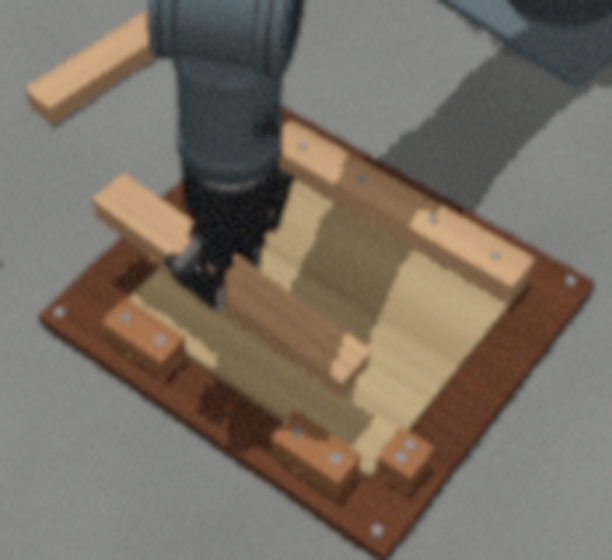

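```bash
python3 - <<'E'
from h import *
T=dict(np.load('pics/t4.npz'));S=dict(np.load('pics/s4.npz'))
z=113
def un(p,o,f): return [(p[0]+.5)/f-.5+o[0],(p[1]+.5)/f-.5+o[1]]
P=[ray(T,*un((150,177),(240,140),4),z),ray(T,*un((152,220),(240,140),4),z)]
Q=[ray(S,*un((369,353),(250,125),3.5),z),ray(S,*un((333,370),(250,125),3.5),z)]
a=np.radians(5.4); ex=np.array([np.cos(a),np.sin(a)]);ey=np.array([-np.sin(a),np.cos(a)])
t=np.array([597.1,90.5])
for p in P+Q: print(p.round(1),'rel tool x-dir(len)',((p[:2]-t)@ey).round(1),'rel width',((p[:2]-t)@ex).round(1))
# end stop & stop visual corners
print(ray(T,*un((112,188),(240,140),4),52).round(1))
E
```

```text
[603.  223.7 113. ] rel tool x-dir(len) 132.1 rel width 18.4
[566.6 222.1 113. ] rel tool x-dir(len) 133.9 rel width -17.9
[570.5 223.8 113. ] rel tool x-dir(len) 135.2 rel width -14.0
[603.3 214.4 113. ] rel tool x-dir(len) 122.8 rel width 17.8
[607.3 265.5  52. ]
```

```bash
python3 go.py 604 124 90 7.6
```

```text
t 11.62 p [598.7  91.3 125.3] yawY 5.43 tz [ 0.003 -0.018 -1.   ] F [-0.2  0.6 -1.7] M [ 0.02 -0.03 -0.  ] op 0.453 q [ 0.11  0.68 -0.48  1.73  0.42  0.84 -0.48]
shift tool [32.7  8.3 34.7] spin -2.2
```

Call:
carry_out --series '[{"dx": 16,"dy": 5,"dz": 0,"spin": -2,"gripper": 1},{"dx": 0,"dy": 0,"dz": 0,"spin": 0,"gripper": 1},{"dx": 12,"dy": 3,"dz": 10,"spin": 0,"gripper": 1},{"dx": 0,"dy": 0,"dz": 0,"spin": 0,"gripper": 1},{"dx": 0,"dy": 0,"dz": 15,"spin": 0,"gripper": 1},{"dx": 0,"dy": 0,"dz": 0,"spin": 0,"gripper": 1}]'

```text
t: 12.38
ee_pos: [604.3, 122.4, 98.8]
eef_rot: [0.659, 0.753, -0.005, 0.007]
force: [-0.6, -0.3, -0.3]
opening: 0.456
```

```bash
python3 go.py 604 124 70 7.6
```

```text
t 12.38 p [604.3 122.4  98.8] yawY 7.62 tz [ 0.004 -0.017 -1.   ] F [-0.6 -0.3 -0.3] M [0.01 0.02 0.  ] op 0.456 q [ 0.05  0.73 -0.47  1.71  0.45  0.81 -0.5 ]
shift tool [ 2.2 -0.2 28.8] spin 0.0
```

Call:
carry_out --series '[{"dx": 0,"dy": 0,"dz": 12,"spin": 0,"gripper": 1},{"dx": 0,"dy": 0,"dz": 0,"spin": 0,"gripper": 1},{"dx": 0,"dy": 0,"dz": 12,"spin": 0,"gripper": 1},{"dx": 0,"dy": 0,"dz": 0,"spin": 0,"gripper": 1}]'

```text
t: 12.88
ee_pos: [604.3, 121.0, 72.8]
eef_rot: [0.659, 0.752, -0.006, 0.007]
force: [0.3, 0.1, -1.1]
opening: 0.45
```

```bash
python3 go.py 604 124 70 7.6;python3 - <<'E'
from h import *
shot('top','t5');shot('scene','s5')
a=cv2.imread('pics/t5.png');b=cv2.imread('pics/s5.png')
cv2.imwrite('pics/m5a.png',cv2.resize(a[160:240,245:370],None,fx=6,fy=6,interpolation=cv2.INTER_CUBIC))
cv2.imwrite('pics/m5b.png',cv2.resize(b[165:285,260:385],None,fx=5,fy=5,interpolation=cv2.INTER_CUBIC))
E
```

```text
t 12.88 p [604.3 121.   72.8] yawY 7.56 tz [ 0.004 -0.018 -1.   ] F [ 0.3  0.1 -1.1] M [ 0.07  0.02 -0.02] op 0.45 q [ 0.04  0.77 -0.45  1.72  0.48  0.77 -0.52]
shift tool [3.1 0.1 2.7] spin -0.0
```

View pics/m5a.png

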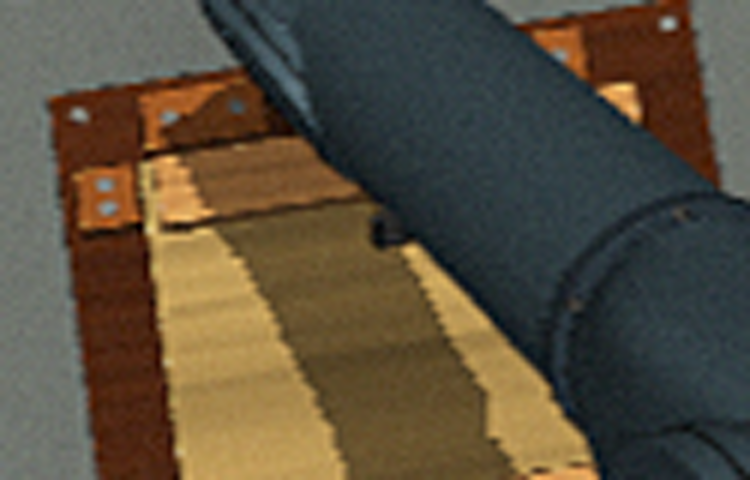

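View pics/m5b.png

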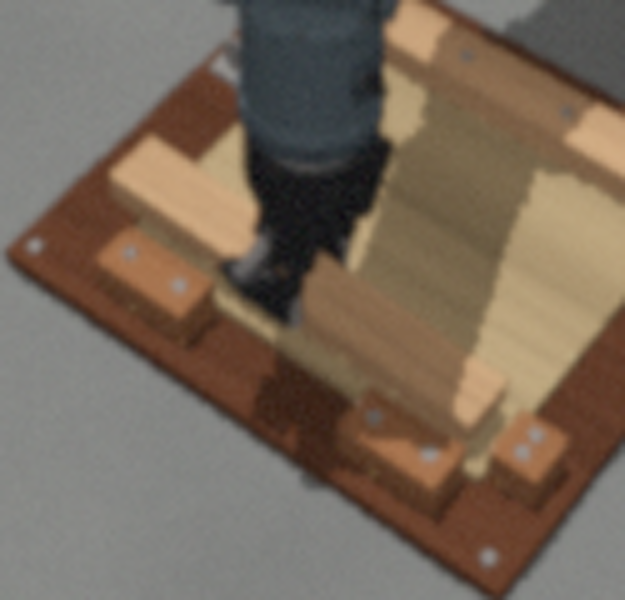

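```bash
python3 - <<'E'
from h import *
T=dict(np.load('pics/t5.npz'));S=dict(np.load('pics/s5.npz'))
def un(p,o,f): return [(p[0]+.5)/f-.5+o[0],(p[1]+.5)/f-.5+o[1]]
a=0.1335;c,s=np.cos(a),np.sin(a)
def jig(p): d=p[:2]-np.array([502.8,114.]); return (np.array([c*d[0]+s*d[1],-s*d[0]+c*d[1]])).round(1)
for n,p,z in [('cl far-left',(150,158),63),('cl near-left',(158,226),63),('stop front-left',(144,153),52),('endstop face far',(134,167),52),('endstop face near',(141,222),52),('panel farleft?',(146,163),27)]:
    print(n,jig(ray(T,*un(p,(245,160),6),z)))
for n,p,z in [('cl far-left',(467,432),63),('cl near-left',(507,383),63),('stop front-left top',(465,448),52),('stop front-right top',(377,392),52),('endstop c1',(488,446),52),('endstop c2',(525,411),52),('endstop near-left',(570,438),52)]:
    print('S',n,jig(ray(S,*un(p,(260,165),5),z)))
print('tcp',jig(np.array([604.3,121.])))
E
```

```text
cl far-left [122.6 127.7]
cl near-left [ 82.4 128.4]
stop front-left [128.6 132.2]
endstop face far [121.3 139.1]
endstop face near [ 88.5 139.3]
panel farleft? [128.3 135.2]
S cl far-left [128.6 129.3]
S cl near-left [ 87.6 129. ]
S stop front-left top [132.5 131.4]
S stop front-right top [134.   68.8]
S endstop c1 [123.3 141.2]
S endstop c2 [ 91.  145.2]
S endstop near-left [ 89.7 175.9]
tcp [101.5  -6.6]
```

Call:
carry_out --series '[{"dx": 0,"dy": -1,"dz": 5,"spin": 0,"gripper": 1},{"dx": 0,"dy": 0,"dz": 0,"spin": 0,"gripper": 1},{"dx": 0,"dy": 0,"dz": 4,"spin": 0,"gripper": 1}]' --grip_force 30

```text
t: 13.35
ee_pos: [605.1, 121.5, 65.4]
eef_rot: [0.659, 0.752, -0.004, 0.008]
force: [0.6, 0.6, -1.4]
opening: 0.455
```

```bash
python3 go.py 604 124 59 7.6
```

```text
t 13.35 p [605.1 121.5  65.4] yawY 7.57 tz [ 0.008 -0.016 -1.   ] F [ 0.6  0.6 -1.4] M [ 0.03  0.01 -0.01] op 0.455 q [ 0.03  0.78 -0.44  1.72  0.48  0.75 -0.53]
shift tool [ 2.7 -0.8  6.4] spin -0.0
```

Call:
carry_out --series '[{"dx": 0,"dy": 0,"dz": 3,"spin": 0,"gripper": 1}]'

```text
t: 13.48
ee_pos: [605.2, 121.2, 62.5]
eef_rot: [0.659, 0.752, -0.004, 0.008]
force: [-0.5, -1.1, 2.2]
opening: 0.451
```

```bash
python3 go.py 604 124 59 7.6
```

```text
t 13.47 p [605.2 121.2  62.5] yawY 7.56 tz [ 0.008 -0.017 -1.   ] F [-0.5 -1.1  2.2] M [0.19 0.24 0.04] op 0.451 q [ 0.03  0.78 -0.44  1.72  0.49  0.75 -0.53]
shift tool [ 3.  -0.9  3.4] spin -0.0
```

Call:
carry_out --series '[{"dx": 0,"dy": 0,"dz": 2,"spin": 0,"gripper": 1}]'

```text
t: 13.6
ee_pos: [605.6, 121.1, 60.7]
eef_rot: [0.659, 0.752, -0.003, 0.009]
force: [-0.7, -1.7, 4.3]
opening: 0.456
```

```bash
python3 go.py 604 124 59 7.6
```

```text
t 13.6 p [605.6 121.1  60.7] yawY 7.54 tz [ 0.009 -0.017 -1.   ] F [-0.7 -1.7  4.3] M [0.29 0.4  0.23] op 0.456 q [ 0.03  0.78 -0.44  1.72  0.49  0.75 -0.53]
shift tool [ 3.1 -1.3  1.6] spin -0.1
```

Call:
carry_out --series '[{"dx": 0,"dy": 0,"dz": 2,"spin": 0,"gripper": 1}]'

```text
t: 13.72
ee_pos: [606.0, 120.9, 58.9]
eef_rot: [0.659, 0.752, -0.003, 0.009]
force: [-2.6, -1.8, 17.8]
opening: 0.453
```

```bash
python3 go.py 604 124 59 7.6
```

```text
t 13.72 p [606.  120.9  58.9] yawY 7.52 tz [ 0.009 -0.017 -1.   ] F [-2.6 -1.8 17.8] M [0.15 0.89 0.11] op 0.453 q [ 0.03  0.79 -0.44  1.72  0.49  0.74 -0.53]
shift tool [ 3.3 -1.6 -0.2] spin -0.1
```

Call:
carry_out --series '[{"dx": 0,"dy": 0,"dz": 0,"spin": 0,"gripper": 1}]'

```text
t: 13.85
ee_pos: [606.1, 121.0, 59.1]
eef_rot: [0.659, 0.752, -0.003, 0.009]
force: [-1.4, -1.4, 2.7]
opening: 0.458
```

```bash
python3 go.py 604 124 59 7.6;python3 - <<'E'
from h import *
shot('top','t6');shot('scene','s6')
a=cv2.imread('pics/t6.png');b=cv2.imread('pics/s6.png')
cv2.imwrite('pics/m6a.png',cv2.resize(a[160:240,245:370],None,fx=6,fy=6,interpolation=cv2.INTER_CUBIC))
cv2.imwrite('pics/m6b.png',cv2.resize(b[165:285,260:385],None,fx=5,fy=5,interpolation=cv2.INTER_CUBIC))
E
```

```text
t 13.85 p [606.1 121.   59.1] yawY 7.52 tz [ 0.009 -0.017 -1.   ] F [-1.4 -1.4  2.7] M [0.27 0.34 0.12] op 0.458 q [ 0.03  0.79 -0.44  1.72  0.49  0.74 -0.53]
shift tool [ 3.3 -1.7  0. ] spin -0.1
```

View pics/m6b.png

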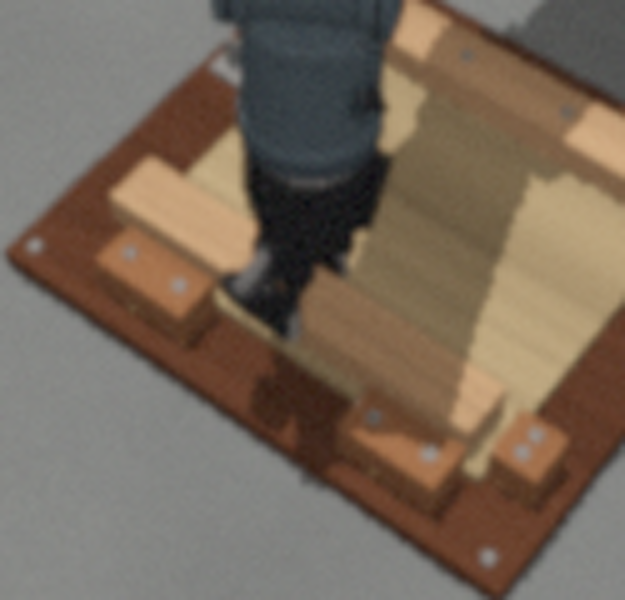

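Call:
carry_out --series '[{"dx": 3,"dy": 0,"dz": 0,"spin": 0,"gripper": 1},{"dx": 3,"dy": 0,"dz": 0,"spin": 0,"gripper": 1}]' --grip_force 60

```text
t: 14.2
ee_pos: [606.0, 126.2, 59.2]
eef_rot: [0.66, 0.751, -0.003, 0.01]
force: [0.2, -2.9, 4.1]
opening: 0.455
```

```bash
python3 go.py 604 124 59 7.6
```

```text
t 14.2 p [606.  126.2  59.2] yawY 7.45 tz [ 0.01  -0.018 -1.   ] F [ 0.2 -2.9  4.1] M [0.   0.12 0.08] op 0.455 q [ 0.02  0.79 -0.44  1.72  0.49  0.74 -0.54]
shift tool [-1.9 -2.3  0.2] spin -0.2
```

Call:
carry_out --series '[{"dx": 2,"dy": 0,"dz": 0,"spin": 0,"gripper": 1}]'

```text
t: 14.32
ee_pos: [605.9, 128.4, 59.2]
eef_rot: [0.66, 0.751, -0.003, 0.01]
force: [0.3, -2.1, 3.0]
opening: 0.45
```

```bash
python3 go.py 604 124 59 7.6
```

```text
t 14.32 p [605.9 128.4  59.2] yawY 7.45 tz [ 0.011 -0.018 -1.   ] F [ 0.3 -2.1  3. ] M [-0.02  0.13  0.09] op 0.45 q [ 0.02  0.79 -0.44  1.72  0.49  0.74 -0.54]
shift tool [-4.1 -2.5  0.2] spin -0.1
```

Call:
carry_out --series '[{"dx": 1.5,"dy": 0,"dz": 0,"spin": 0,"gripper": 1}]'

```text
t: 14.45
ee_pos: [605.8, 130.1, 59.2]
eef_rot: [0.66, 0.752, -0.003, 0.01]
force: [1.1, -3.1, 3.1]
opening: 0.456
```

Call:
carry_out --series '[{"dx": 1.5,"dy": 0,"dz": 0,"spin": 0,"gripper": 1}]'

```text
t: 14.58
ee_pos: [605.7, 131.6, 59.2]
eef_rot: [0.66, 0.751, -0.003, 0.01]
force: [-0.6, -3.3, 3.3]
opening: 0.455
```

Call:
carry_out --series '[{"dx": 1.5,"dy": 0,"dz": 0,"spin": 0,"gripper": 1}]'

```text
t: 14.7
ee_pos: [605.5, 133.1, 59.1]
eef_rot: [0.66, 0.751, -0.003, 0.01]
force: [0.1, -3.0, 3.9]
opening: 0.451
```

Call:
carry_out --series '[{"dx": 1.5,"dy": 0,"dz": 0,"spin": 0,"gripper": 1}]'

```text
t: 14.82
ee_pos: [605.4, 134.7, 59.2]
eef_rot: [0.66, 0.751, -0.003, 0.01]
force: [0.5, -2.7, 3.8]
opening: 0.455
```

Call:
carry_out --series '[{"dx": 1.5,"dy": 0,"dz": 0,"spin": 0,"gripper": 1}]'

```text
t: 14.95
ee_pos: [605.4, 134.9, 59.1]
eef_rot: [0.66, 0.751, -0.004, 0.011]
force: [1.0, -7.2, 4.2]
opening: 0.455
```

```bash
python3 go.py 604 124 59 7.6;python3 - <<'E'
from h import *
shot('top','t7');shot('scene','s7')
a=cv2.imread('pics/t7.png');b=cv2.imread('pics/s7.png')
cv2.imwrite('pics/m7a.png',cv2.resize(a[160:240,245:370],None,fx=6,fy=6,interpolation=cv2.INTER_CUBIC))
cv2.imwrite('pics/m7b.png',cv2.resize(b[165:285,260:385],None,fx=5,fy=5,interpolation=cv2.INTER_CUBIC))
E
```

```text
t 14.95 p [605.4 134.9  59.1] yawY 7.41 tz [ 0.011 -0.02  -1.   ] F [ 1.  -7.2  4.2] M [-0.97  0.07  0.17] op 0.455 q [ 0.    0.79 -0.44  1.71  0.49  0.75 -0.56]
shift tool [-10.7  -2.8   0.3] spin -0.2
```

View pics/m7b.png

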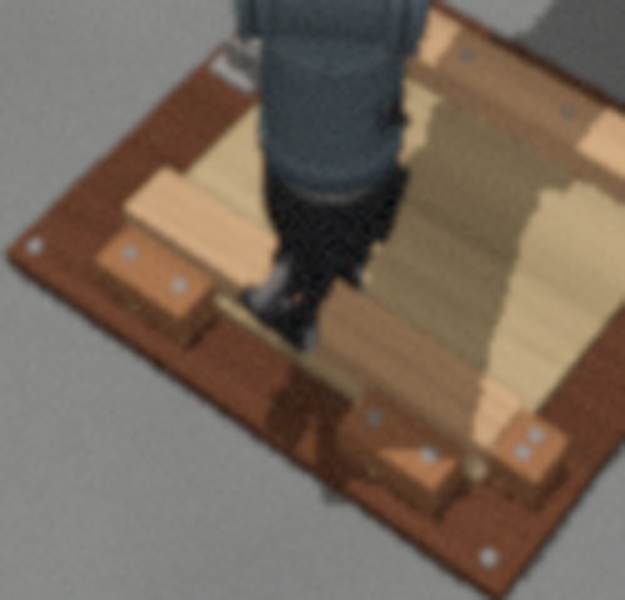

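View pics/m7a.png

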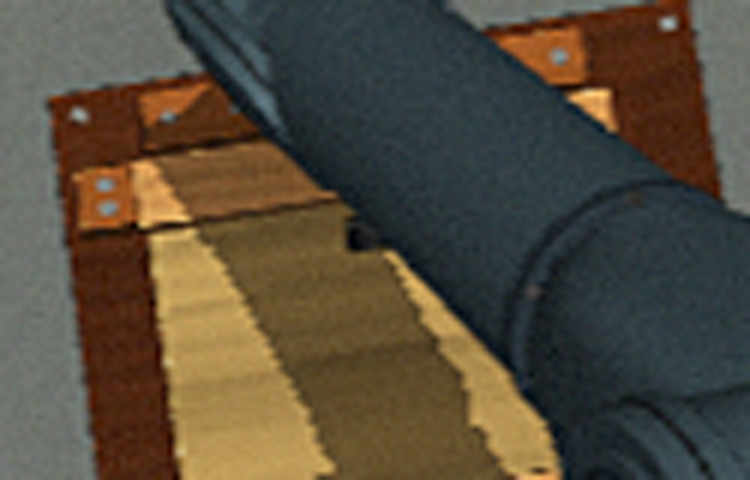

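Call:
carry_out --series '[{"dx": 0,"dy": 1.5,"dz": 0,"spin": 0,"gripper": 1}]'

```text
t: 15.18
ee_pos: [605.7, 134.9, 58.9]
eef_rot: [0.66, 0.751, -0.005, 0.01]
force: [-5.2, -1.5, 9.1]
opening: 0.456
```

Call:
carry_out --series '[{"dx": 0,"dy": 1.5,"dz": 0,"spin": 0,"gripper": 1}]'

```text
t: 15.3
ee_pos: [605.8, 135.0, 58.9]
eef_rot: [0.66, 0.752, -0.006, 0.009]
force: [-3.7, -4.0, 9.3]
opening: 0.455
```

Call:
carry_out --series '[{"dx": 0,"dy": 1.5,"dz": 0,"spin": 0,"gripper": 1}]'

```text
t: 15.42
ee_pos: [606.1, 135.0, 58.9]
eef_rot: [0.659, 0.752, -0.007, 0.009]
force: [-4.3, -4.1, 9.5]
opening: 0.453
```

```bash
python3 go.py 604 124 59 7.6
```

```text
t 15.43 p [606.1 135.   58.9] yawY 7.48 tz [ 0.004 -0.023 -1.   ] F [-4.3 -4.1  9.5] M [-0.31  0.87  0.1 ] op 0.453 q [ 0.    0.79 -0.44  1.7   0.49  0.76 -0.55]
shift tool [-10.6  -3.5   0.1] spin -0.1
```

Call:
carry_out --series '[{"dx": 0,"dy": 2,"dz": -0.5,"spin": 0,"gripper": 1}]'

```text
t: 15.55
ee_pos: [606.7, 135.1, 59.0]
eef_rot: [0.659, 0.752, -0.009, 0.008]
force: [-2.7, -3.4, 2.6]
opening: 0.452
```

```bash
python3 go.py 604 124 59 7.6
```

```text
t 15.55 p [606.7 135.1  59. ] yawY 7.53 tz [ 0.001 -0.024 -1.   ] F [-2.7 -3.4  2.6] M [-0.12  0.73  0.33] op 0.452 q [ 0.    0.8  -0.44  1.7   0.49  0.76 -0.55]
shift tool [-10.6  -4.2   0.2] spin -0.1
```

Call:
carry_out --series '[{"dx": 0,"dy": 2,"dz": -0.5,"spin": 0,"gripper": 1}]'

```text
t: 15.68
ee_pos: [607.7, 135.2, 59.0]
eef_rot: [0.659, 0.752, -0.01, 0.008]
force: [-3.6, -4.4, 2.3]
opening: 0.454
```

```bash
python3 go.py 604 124 59 7.6
```

```text
t 15.68 p [607.7 135.2  59. ] yawY 7.58 tz [-0.001 -0.025 -1.   ] F [-3.6 -4.4  2.3] M [-0.17  0.72  0.35] op 0.454 q [ 0.    0.8  -0.44  1.69  0.49  0.77 -0.55]
shift tool [-10.6  -5.1   0.3] spin -0.0
```

Call:
carry_out --series '[{"dx": 0,"dy": 2,"dz": -0.3,"spin": 0,"gripper": 1}]'

```text
t: 15.8
ee_pos: [608.9, 135.4, 59.0]
eef_rot: [0.659, 0.752, -0.011, 0.007]
force: [-4.2, -3.8, 6.1]
opening: 0.454
```

Call:
carry_out --series '[{"dx": 0,"dy": 2,"dz": -0.3,"spin": 0,"gripper": 1}]'

```text
t: 15.92
ee_pos: [610.3, 135.6, 59.1]
eef_rot: [0.658, 0.753, -0.011, 0.007]
force: [-2.8, -3.5, 5.3]
opening: 0.452
```

Call:
carry_out --series '[{"dx": 0,"dy": 2,"dz": -0.3,"spin": 0,"gripper": 1}]'

```text
t: 16.05
ee_pos: [610.9, 135.7, 59.1]
eef_rot: [0.658, 0.753, -0.013, 0.006]
force: [-9.2, -5.4, 10.1]
opening: 0.456
```

```bash
python3 go.py 604 124 59 7.6
```

```text
t 16.05 p [610.9 135.7  59.1] yawY 7.65 tz [-0.008 -0.027 -1.   ] F [-9.2 -5.4 10.1] M [-0.39  1.74  0.19] op 0.456 q [ 0.    0.8  -0.44  1.68  0.48  0.78 -0.54]
shift tool [-10.7  -8.4   0.5] spin 0.0
```

Call:
carry_out --series '[{"dx": 0,"dy": 1.5,"dz": -0.8,"spin": 0,"gripper": 1}]'

```text
t: 16.18
ee_pos: [611.0, 135.7, 59.2]
eef_rot: [0.658, 0.753, -0.014, 0.005]
force: [-4.2, -3.5, 2.5]
opening: 0.452
```

```bash
cat > hold.py <<'E'
from h import *
from scipy.spatial.transform import Rotation as Ro
a=0.1335
for i in range(8):
    s=arm.get_state();F=s['force'];R=Ro.from_quat(s['eef_rot']).as_matrix()
    print(round(s['t'],2),s['ee_pos'].round(1),'F',F.round(1),'jig',round(F[0]*np.cos(a)+F[1]*np.sin(a),1),round(-F[0]*np.sin(a)+F[1]*np.cos(a),1),'tz',R[:,2].round(3),'yaw',np.degrees(np.arctan2(R[1,1],R[0,1])).round(2),'M',s['wrist_torque'].round(2))
    read_camera('top')
E
python3 hold.py
```

```text
16.18 [611.  135.7  59.2] F [-4.2 -3.5  2.5] jig -4.6 -2.9 tz [-0.011 -0.028 -1.   ] yaw 7.64 M [-0.1   1.01  0.14]
16.23 [610.9 135.7  59.2] F [-5.4 -4.7  4.4] jig -6.0 -3.9 tz [-0.011 -0.028 -1.   ] yaw 7.64 M [-0.13  1.2   0.16]
16.27 [610.9 135.7  59.2] F [-4.7 -3.6  4.3] jig -5.1 -2.9 tz [-0.011 -0.028 -1.   ] yaw 7.64 M [-0.14  1.14  0.17]
16.32 [610.9 135.7  59.2] F [-4.9 -3.4  3.6] jig -5.3 -2.7 tz [-0.011 -0.028 -1.   ] yaw 7.64 M [-0.21  1.14  0.15]
16.38 [611.  135.7  59.2] F [-4.7 -3.4  4.9] jig -5.1 -2.7 tz [-0.011 -0.028 -1.   ] yaw 7.64 M [-0.2   1.13  0.16]
16.43 [610.9 135.7  59.2] F [-5.2 -3.6  4.6] jig -5.7 -2.9 tz [-0.011 -0.028 -1.   ] yaw 7.64 M [-0.14  1.11  0.2 ]
16.48 [611.  135.7  59.2] F [-5.5 -4.   3.6] jig -5.9 -3.3 tz [-0.011 -0.028 -1.   ] yaw 7.64 M [-0.2   1.08  0.12]
16.52 [610.9 135.7  59.2] F [-5.7 -3.8  4.4] jig -6.1 -3.0 tz [-0.011 -0.028 -1.   ] yaw 7.64 M [-0.13  1.12  0.16]
```

Call:
carry_out --series '[{"dx": 0,"dy": 3.4,"dz": -0.9,"spin": 0,"gripper": 1}]'

```text
t: 16.7
ee_pos: [611.2, 135.8, 59.3]
eef_rot: [0.658, 0.753, -0.017, 0.003]
force: [-12.6, -4.9, 10.8]
opening: 0.45
```

```bash
python3 hold.py
```

```text
16.7 [611.2 135.8  59.3] F [-12.6  -4.9  10.8] jig -13.2 -3.2 tz [-0.017 -0.03  -0.999] yaw 7.62 M [-0.43  2.74  0.01]
16.75 [611.2 135.7  59.3] F [-10.7  -4.9   8.5] jig -11.3 -3.4 tz [-0.018 -0.03  -0.999] yaw 7.61 M [-0.38  2.24  0.02]
16.8 [611.2 135.7  59.3] F [-11.2  -4.2   8.8] jig -11.6 -2.7 tz [-0.017 -0.03  -0.999] yaw 7.61 M [-0.36  2.19 -0.02]
16.85 [611.2 135.8  59.3] F [-11.8  -4.9   8.9] jig -12.3 -3.3 tz [-0.017 -0.03  -0.999] yaw 7.62 M [-0.36  2.18  0.08]
16.9 [611.2 135.7  59.3] F [-10.9  -5.1   8.3] jig -11.5 -3.6 tz [-0.017 -0.03  -0.999] yaw 7.61 M [-0.37  2.21  0.  ]
16.95 [611.2 135.7  59.3] F [-10.6  -4.6   8.3] jig -11.1 -3.1 tz [-0.017 -0.03  -0.999] yaw 7.62 M [-0.35  2.23  0.01]
17.0 [611.2 135.8  59.3] F [-10.1  -4.6   8.8] jig -10.6 -3.2 tz [-0.017 -0.03  -0.999] yaw 7.62 M [-0.34  2.19 -0.  ]
17.05 [611.2 135.8  59.4] F [-10.3  -4.4   9.5] jig -10.8 -3.0 tz [-0.017 -0.03  -0.999] yaw 7.62 M [-0.37  2.16 -0.04]
```

Call:
carry_out --series '[{"dx": 0,"dy": 4,"dz": -1.6,"spin": 0,"gripper": 1}]' --grip_force 30

```text
t: 17.23
ee_pos: [611.4, 135.8, 59.5]
eef_rot: [0.658, 0.752, -0.02, 0.001]
force: [-11.4, -4.0, 2.6]
opening: 0.455
```

```bash
python3 hold.py
```

```text
17.23 [611.4 135.8  59.5] F [-11.4  -4.    2.6] jig -11.8 -2.5 tz [-0.025 -0.032 -0.999] yaw 7.59 M [-0.2   2.16 -0.15]
17.27 [611.4 135.8  59.5] F [-11.   -4.6   6.9] jig -11.5 -3.1 tz [-0.026 -0.032 -0.999] yaw 7.58 M [-0.3   2.32 -0.1 ]
17.32 [611.4 135.8  59.5] F [-11.3  -4.7   5.4] jig -11.8 -3.2 tz [-0.025 -0.032 -0.999] yaw 7.58 M [-0.25  2.24 -0.1 ]
17.38 [611.4 135.8  59.5] F [-9.9 -4.9  6.3] jig -10.5 -3.5 tz [-0.025 -0.032 -0.999] yaw 7.58 M [-0.26  2.23 -0.15]
17.43 [611.4 135.8  59.5] F [-10.3  -4.4   6. ] jig -10.8 -3.0 tz [-0.025 -0.032 -0.999] yaw 7.58 M [-0.28  2.29 -0.13]
17.48 [611.4 135.8  59.5] F [-10.8  -4.1   5.5] jig -11.3 -2.6 tz [-0.025 -0.032 -0.999] yaw 7.58 M [-0.19  2.21 -0.13]
17.52 [611.4 135.8  59.5] F [-9.5 -4.   5. ] jig -10.0 -2.7 tz [-0.025 -0.032 -0.999] yaw 7.58 M [-0.25  2.22 -0.18]
17.57 [611.4 135.8  59.5] F [-10.6  -4.8   6.1] jig -11.2 -3.3 tz [-0.025 -0.032 -0.999] yaw 7.58 M [-0.26  2.22 -0.11]
```

Call:
carry_out --series '[{"dx": 0,"dy": 0,"dz": 1.5,"spin": 0,"gripper": 1},{"dx": 0,"dy": 0,"dz": 1.5,"spin": 0,"gripper": 1}]'

```text
t: 17.88
ee_pos: [611.3, 135.7, 59.3]
eef_rot: [0.659, 0.752, -0.021, 0.001]
force: [-7.6, -4.7, 19.6]
opening: 0.456
```

```bash
python3 hold.py | head -3
```

```text
17.88 [611.3 135.7  59.3] F [-7.6 -4.7 19.6] jig -8.2 -3.6 tz [-0.025 -0.033 -0.999] yaw 7.55 M [-0.69  1.47  0.11]
17.93 [611.4 135.7  59.3] F [-6.9 -5.4 17.5] jig -7.5 -4.4 tz [-0.025 -0.033 -0.999] yaw 7.55 M [-0.72  1.44  0.16]
17.98 [611.3 135.8  59.3] F [-7.  -5.2 17.4] jig -7.7 -4.2 tz [-0.025 -0.033 -0.999] yaw 7.55 M [-0.67  1.41  0.11]
```

Call:
carry_out --series '[{"dx": 0,"dy": 3.5,"dz": -0.6,"spin": 0,"gripper": 1}]'

```text
t: 18.4
ee_pos: [611.6, 135.8, 59.5]
eef_rot: [0.659, 0.752, -0.024, -0.0]
force: [-14.8, -5.6, 7.0]
opening: 0.454
```

```bash
python3 hold.py; python3 go.py 604 124 59 7.6; python3 - <<'E'
from h import *
shot('top','t8');shot('scene','s8')
a=cv2.imread('pics/t8.png');b=cv2.imread('pics/s8.png')
cv2.imwrite('pics/m8a.png',cv2.resize(a[160:240,245:370],None,fx=6,fy=6,interpolation=cv2.INTER_CUBIC))
cv2.imwrite('pics/m8b.png',cv2.resize(b[165:285,260:385],None,fx=5,fy=5,interpolation=cv2.INTER_CUBIC))
E
```

```text
18.4 [611.6 135.8  59.5] F [-14.8  -5.6   7. ] jig -15.4 -3.6 tz [-0.032 -0.035 -0.999] yaw 7.54 M [-0.47  2.79 -0.05]
18.45 [611.6 135.8  59.4] F [-13.1  -4.7  12.7] jig -13.6 -2.9 tz [-0.033 -0.036 -0.999] yaw 7.54 M [-0.66  2.43  0.01]
18.5 [611.6 135.8  59.4] F [-12.5  -6.3  12.7] jig -13.2 -4.6 tz [-0.032 -0.036 -0.999] yaw 7.54 M [-0.6   2.33  0.  ]
18.55 [611.6 135.8  59.5] F [-12.5  -5.6  11.8] jig -13.2 -3.9 tz [-0.032 -0.036 -0.999] yaw 7.54 M [-0.58  2.35 -0.02]
18.6 [611.6 135.8  59.4] F [-12.6  -3.9  13.8] jig -13.0 -2.2 tz [-0.032 -0.036 -0.999] yaw 7.54 M [-0.58  2.35 -0.04]
18.65 [611.6 135.8  59.4] F [-11.5  -5.1  11.5] jig -12.1 -3.5 tz [-0.032 -0.035 -0.999] yaw 7.54 M [-0.56  2.4  -0.01]
18.7 [611.6 135.8  59.4] F [-12.2  -5.8  12.4] jig -12.8 -4.1 tz [-0.032 -0.035 -0.999] yaw 7.54 M [-0.55  2.33 -0.04]
18.75 [611.6 135.8  59.5] F [-11.9  -5.3  12. ] jig -12.5 -3.7 tz [-0.032 -0.035 -0.999] yaw 7.54 M [-0.59  2.28 -0.03]
t 18.8 p [611.6 135.8  59.4] yawY 7.54 tz [-0.032 -0.035 -0.999] F [-12.5  -6.2  11.5] M [-0.57  2.28 -0.05] op 0.456 q [ 0.    0.82 -0.44  1.66  0.47  0.82 -0.53]
shift tool [-10.7  -9.    1.1] spin -0.1
```

View pics/m8b.png

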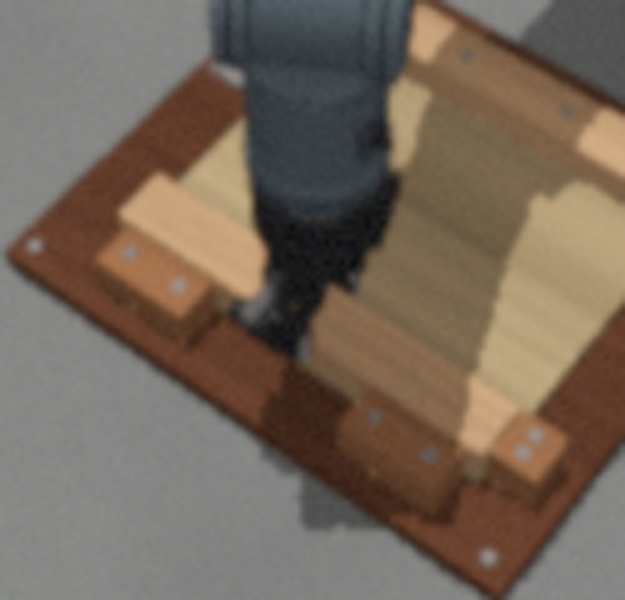

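View pics/m8a.png

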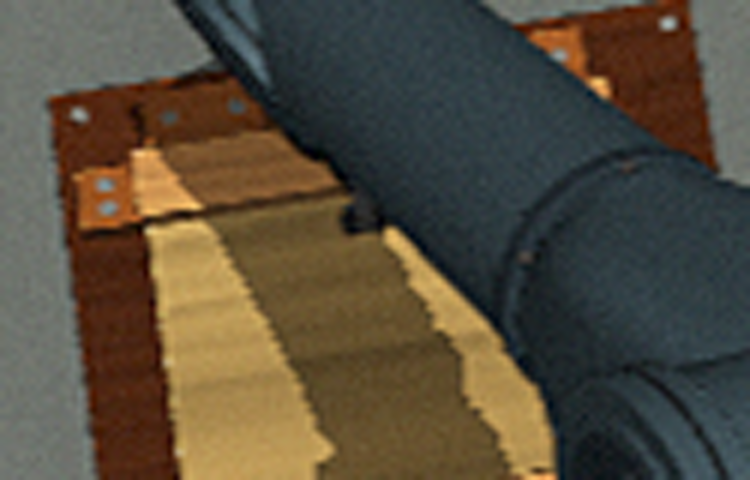

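Call:
carry_out --series '[{"dx": 0,"dy": -1.5,"dz": 1.2,"spin": 0,"gripper": 1},{"dx": 0,"dy": -1.5,"dz": 1.2,"spin": 0,"gripper": 1}]'

```text
t: 19.15
ee_pos: [611.3, 135.7, 59.4]
eef_rot: [0.659, 0.752, -0.022, 0.001]
force: [-0.6, -3.8, 8.6]
opening: 0.455
```

```bash
python3 hold.py | head -2
```

```text
19.15 [611.3 135.7  59.4] F [-0.6 -3.8  8.6] jig -1.2 -3.7 tz [-0.026 -0.034 -0.999] yaw 7.5 M [-0.28  0.18  0.19]
19.2 [611.3 135.7  59.4] F [-0.8 -3.2  8.1] jig -1.2 -3.1 tz [-0.026 -0.034 -0.999] yaw 7.5 M [-0.26  0.2   0.19]
```

Call:
carry_out --series '[{"dx": 0,"dy": -1.5,"dz": 1.5,"spin": 0,"gripper": 1},{"dx": 0,"dy": -1.5,"dz": 1.5,"spin": 0,"gripper": 1}]'

```text
t: 19.8
ee_pos: [611.1, 135.7, 59.2]
eef_rot: [0.659, 0.752, -0.02, 0.003]
force: [-2.6, -3.6, 11.5]
opening: 0.456
```

```bash
python3 hold.py | head -2
```

```text
19.8 [611.1 135.7  59.2] F [-2.6 -3.6 11.5] jig -3.1 -3.3 tz [-0.021 -0.034 -0.999] yaw 7.48 M [-0.38  0.53  0.27]
19.85 [611.1 135.7  59.3] F [-1.7 -4.3 11.8] jig -2.3 -4.0 tz [-0.021 -0.034 -0.999] yaw 7.48 M [-0.35  0.44  0.23]
```

Call:
carry_out --series '[{"dx": 0,"dy": -2,"dz": 1.5,"spin": 0,"gripper": 1},{"dx": 0,"dy": -2,"dz": 1.5,"spin": 0,"gripper": 1},{"dx": 0,"dy": -2,"dz": 1.5,"spin": 0,"gripper": 1}]'

```text
t: 20.58
ee_pos: [610.8, 135.6, 59.0]
eef_rot: [0.659, 0.752, -0.015, 0.007]
force: [-1.1, -3.9, 10.5]
opening: 0.452
```

```bash
python3 hold.py | head -2
```

```text
20.57 [610.8 135.6  59. ] F [-1.1 -3.9 10.5] jig -1.6 -3.7 tz [-0.009 -0.032 -0.999] yaw 7.47 M [-0.36  0.18  0.24]
20.62 [610.8 135.6  59. ] F [-0.2 -4.1  9.8] jig -0.8 -4.1 tz [-0.009 -0.032 -0.999] yaw 7.47 M [-0.37  0.07  0.28]
```

Call:
carry_out --series '[{"dx": 0,"dy": -2,"dz": 1.5,"spin": 0,"gripper": 1},{"dx": 0,"dy": -2,"dz": 1.5,"spin": 0,"gripper": 1},{"dx": 0,"dy": -2,"dz": 1.5,"spin": 0,"gripper": 1}]'

```text
t: 21.35
ee_pos: [610.4, 135.6, 58.8]
eef_rot: [0.66, 0.752, -0.011, 0.01]
force: [-1.6, -3.5, 10.5]
opening: 0.455
```

```bash
python3 hold.py | head -2
```

```text
21.35 [610.4 135.6  58.8] F [-1.6 -3.5 10.5] jig -2.0 -3.3 tz [ 0.002 -0.03  -1.   ] yaw 7.46 M [-0.38  0.18  0.25]
21.4 [610.4 135.6  58.8] F [-0.7 -3.9 11.6] jig -1.2 -3.8 tz [ 0.002 -0.03  -1.   ] yaw 7.47 M [-0.29  0.11  0.24]
```

Call:
carry_out --series '[{"dx": 0,"dy": -2,"dz": 1.5,"spin": 0,"gripper": 1},{"dx": 0,"dy": -2,"dz": 1.5,"spin": 0,"gripper": 1},{"dx": 0,"dy": -1.5,"dz": 1,"spin": 0,"gripper": 1}]'

```text
t: 22.12
ee_pos: [610.1, 135.6, 59.0]
eef_rot: [0.66, 0.751, -0.007, 0.014]
force: [-0.4, -2.3, 7.2]
opening: 0.451
```

Call:
carry_out --series '[{"dx": 0,"dy": 4.5,"dz": -0.8,"spin": 0,"gripper": 1}]'

```text
t: 22.25
ee_pos: [611.2, 135.7, 59.0]
eef_rot: [0.659, 0.752, -0.01, 0.012]
force: [-17.9, -5.0, 8.3]
opening: 0.452
```

```bash
python3 hold.py
```

```text
22.25 [611.2 135.7  59. ] F [-17.9  -5.    8.3] jig -18.4 -2.5 tz [ 0.005 -0.031 -1.   ] yaw 7.47 M [-0.58  3.81  0.15]
22.3 [611.2 135.7  58.9] F [-10.8  -5.    9.3] jig -11.4 -3.5 tz [ 0.004 -0.031 -1.   ] yaw 7.47 M [-0.64  2.57  0.26]
22.35 [611.2 135.7  58.8] F [-10.6  -4.7   9.3] jig -11.1 -3.3 tz [ 0.004 -0.031 -1.   ] yaw 7.47 M [-0.53  2.47  0.2 ]
22.4 [611.2 135.7  58.8] F [-10.3  -4.6   9.1] jig -10.8 -3.2 tz [ 0.005 -0.031 -1.   ] yaw 7.47 M [-0.5   2.48  0.25]
22.45 [611.2 135.7  58.9] F [-10.4  -3.1   8.7] jig -10.7 -1.6 tz [ 0.005 -0.031 -1.   ] yaw 7.47 M [-0.54  2.42  0.21]
22.5 [611.2 135.7  58.9] F [-10.2  -4.9   9.5] jig -10.8 -3.5 tz [ 0.005 -0.031 -1.   ] yaw 7.48 M [-0.54  2.37  0.15]
22.55 [611.1 135.7  58.8] F [-10.   -3.9   9.1] jig -10.4 -2.5 tz [ 0.005 -0.031 -1.   ] yaw 7.48 M [-0.54  2.42  0.2 ]
22.6 [611.2 135.7  58.9] F [-10.5  -4.1   8.6] jig -11.0 -2.7 tz [ 0.005 -0.031 -1.   ] yaw 7.48 M [-0.46  2.42  0.22]
```

Call:
carry_out --series '[{"dx": 0.3,"dy": 4.4,"dz": -1.2,"spin": 0,"gripper": 1}]'

```text
t: 22.78
ee_pos: [611.3, 135.7, 58.9]
eef_rot: [0.659, 0.752, -0.014, 0.01]
force: [-15.0, -5.9, 10.7]
opening: 0.457
```

```bash
python3 hold.py
```

```text
22.77 [611.3 135.7  58.9] F [-15.   -5.9  10.7] jig -15.7 -3.9 tz [-0.004 -0.034 -0.999] yaw 7.49 M [-0.7   2.74  0.1 ]
22.82 [611.3 135.8  59. ] F [-14.5  -6.2  11.3] jig -15.2 -4.2 tz [-0.005 -0.034 -0.999] yaw 7.49 M [-0.67  2.72  0.19]
22.88 [611.3 135.8  59. ] F [-13.3  -5.9  10.5] jig -14.0 -4.1 tz [-0.004 -0.034 -0.999] yaw 7.48 M [-0.65  2.72  0.18]
22.93 [611.3 135.7  58.9] F [-13.3  -5.6  10.4] jig -13.9 -3.8 tz [-0.004 -0.034 -0.999] yaw 7.48 M [-0.58  2.66  0.1 ]
22.98 [611.3 135.8  58.9] F [-13.3  -5.4  10.8] jig -13.8 -3.6 tz [-0.004 -0.034 -0.999] yaw 7.49 M [-0.65  2.61  0.17]
23.02 [611.3 135.7  58.9] F [-13.4  -5.9  10.4] jig -14.1 -4.1 tz [-0.004 -0.034 -0.999] yaw 7.49 M [-0.66  2.67  0.12]
23.07 [611.3 135.8  59. ] F [-13.   -6.6  10.7] jig -13.8 -4.8 tz [-0.004 -0.034 -0.999] yaw 7.49 M [-0.57  2.62  0.15]
23.12 [611.3 135.7  59. ] F [-13.   -5.2  10.7] jig -13.6 -3.4 tz [-0.004 -0.034 -0.999] yaw 7.48 M [-0.58  2.56  0.12]
```

```bash
python3 hold.py | tail -2; python3 - <<'E'
from h import *
shot('top','t9');shot('scene','s9')
a=cv2.imread('pics/t9.png');b=cv2.imread('pics/s9.png')
cv2.imwrite('pics/m9.png',np.vstack([cv2.resize(b[60:350,140:520],(760,580))[:, :]]))
o=cv2.imread('pics/top0.png')
for n,(y0,y1,x0,x1) in dict(driver=(95,168,378,445),tray=(185,225,180,218),tape=(238,280,198,240),short=(198,258,408,432)).items():
    print(n,cv2.phaseCorrelate(o[y0:y1,x0:x1].mean(2),a[y0:y1,x0:x1].mean(2)))
E
```

```text
23.48 [611.3 135.8  59. ] F [-13.2  -5.3  10.8] jig -13.8 -3.5 tz [-0.004 -0.034 -0.999] yaw 7.49 M [-0.58  2.66  0.17]
23.52 [611.3 135.8  59. ] F [-11.8  -6.1  10.2] jig -12.5 -4.5 tz [-0.004 -0.034 -0.999] yaw 7.49 M [-0.58  2.65  0.16]
driver ((-0.07602642182785502, 0.4843924325056719), 0.953576110638681)
tray ((-0.029413369891901908, 0.03387876824078262), 0.9755280997244128)
tape ((0.5292355802954773, 0.5227579557381858), 1.0795365197886801)
short ((0.06231864085783556, -0.2712875455397068), 0.5925038208223464)
```

View pics/m9.png

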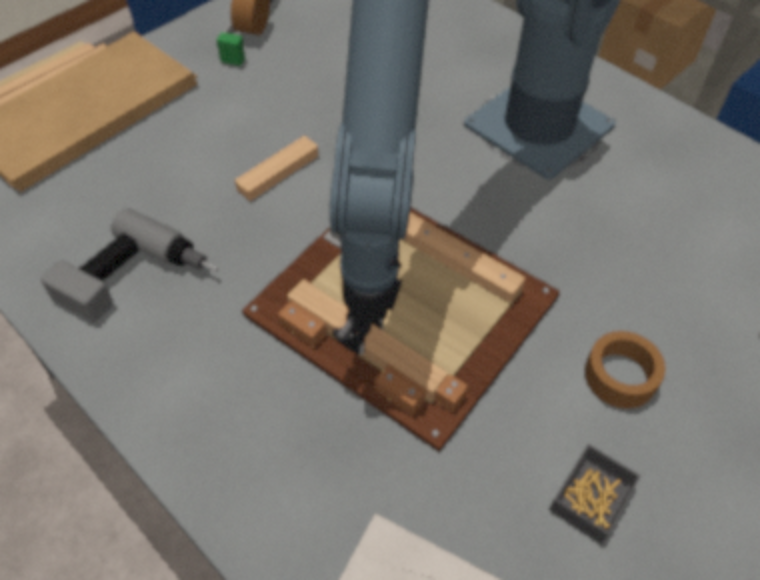

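The picture shows the cleat seated against both blocks (about (303,322) and (400,385)) and the end stop ((450,390)). The other objects haven't moved, and the push is steady, so I'm handing in.

```bash
python3 -c "
from rig import finish_job
print(finish_job())"
```

```text
the job is handed in; nothing more can be done
None
```

The full-length cleat is on the panel along the far edge, its end against the left end stop, and the arm is still gripping it and pressing it against both stop blocks. I handed the job in at about 23.6 s.

**Last checks**
- **Push:** the wrist reads about 13.5 N towards the blocks (12.5 to 14), steady. It also reads about 11 N upward (so the cleat is held down on the panel) and about 4 N against the end stop. The force on the blocks themselves can't be measured. Friction on the panel may take a few newtons, so I put it at 9 to 14 N.
- **Position:** the blocks stopped the cleat with the tool at jig x of about 110 mm, which matches where the pictures put the seat. The end stop also made clear contact. The gripper's yaw is within about 0.2° of the jig's direction as measured in the pictures.
- **Other objects:** the short cleat, driver, screw tray and tape roll show shifts of at most about 0.7 pixel (about 2.5 mm) in the top picture, within its accuracy.

**What disagreed or went wrong**
- **Cameras:** the two cameras differed by 5 to 10 mm on the cleat and jig positions, so I did the final placing by contact force.
- **Tool tilt:** repeated pushes tilted the tool to about 0.036 rad across the cleat. I worked it back to near zero before the final push. About 0.03 rad of tool tilt remains along the cleat's length. About 0.015 rad of that built up after it was laid down, and the cleat probably pivoted flat in the jaws. I couldn't measure the cleat's own tilt.

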